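# Free-air zero of a field-sensor bar

## Task

Zero the long field sensor in free air: on the keypad press down the round key, then the square key, then the long bar-shaped key, one at a time and letting each come up again, and leave the plus-shaped key alone. Then take the long sensor bar by its handle, lift it straight up off its stand by about 15 cm, never tipping it, and finish while still holding it there in the gripper, level and still above its stand. Leave everything else on the bench where it is.

Things in the scene. Friction and masses are not known exactly. Their poses are not given: they have to be found in the camera images.
- keypad: white keypad box on the bench, fixed, 120 (its x) x 250 (its y) x 32 mm tall; origin under its centre. Four grey keys stand in one row along its y, 25 mm to the -x side of its middle, 56 mm apart, standing in an order that changes; a dark display strip lies on its +x half. The keypad may stand on the left or on the right of the bench, the long bar's stand on the other side
- key_round_top (a point): middle of the top face of the round key (round, 26 mm across); 14 mm above the keypad's top face when up (46 mm above the bench); pressed straight down
- key_round (a joint): travel of the round key, m: 0 up, 0.005 fully down; springs back by itself, starts to move at about 1.2 N and is fully down at about 4 N; well pressed beyond 0.0035
- key_square_top (a point): middle of the top face of the square key (square, 24 x 24 mm); 14 mm above the keypad's top face when up (46 mm above the bench); pressed straight down
- key_square (a joint): travel of the square key, m: 0 up, 0.005 fully down; springs back by itself, starts to move at about 1.2 N and is fully down at about 4 N; well pressed beyond 0.0035
- key_bar_top (a point): middle of the top face of the bar key (long narrow bar, 46 mm along the keypad's x by 15 mm); 14 mm above the keypad's top face when up (46 mm above the bench); pressed straight down
- key_bar (a joint): travel of the bar key, m: 0 up, 0.005 fully down; springs back by itself, starts to move at about 1.2 N and is fully down at about 4 N; well pressed beyond 0.0035
- key_plus_top (a point): middle of the top face of the plus key (plus-shaped, 32 mm across, arms 10 mm wide; not to be pressed); 14 mm above the keypad's top face when up (46 mm above the bench); pressed straight down
- key_plus (a joint): travel of the plus key, m: 0 up, 0.005 fully down; springs back by itself, starts to move at about 1.2 N and is fully down at about 4 N; well pressed beyond 0.0035
- long_bar_grip (a point): centre of the grip of the long sensor bar's black bridge handle: a level grip bar 20 mm thick (x), 100 mm long (y), 16 mm tall, with 40 mm of free space below it down to the sensor box, except for a post at each end. This point lies 84 mm above the sensor bar's underside, 114 mm above the bench at the start; its z is up when the bar is level
- long_bar: the LONG sensor bar, loose: aluminium box 40 (x) x 190 (y, its length) x 36 mm tall with black end caps and the bridge handle on top, 0.25 to 0.46 kg, balanced under the middle of the handle; origin under its centre, 84 mm below long_bar_grip
- long_stand: low fixed stand that carries the long bar: dark base plate 90 (x) x 200 (y) mm with two black saddles; origin under its centre on the bench. The bar's underside rests 30 mm above the bench, between cheeks 16 mm high that leave about 2.5 mm at either side (x); it comes out straight up. At the start the bar is parallel to the stand's y and centred on it
- adapter: a small brass barrel adapter, 18 mm thick, 34 mm tall; origin under its centre (bystander, leave where it is)
- screwdriver: a black-handled screwdriver, 170 mm long, lying on the bench; origin under its middle (bystander, leave where it is)
- tape_roll: an empty white tape-roll core, 90 mm across, 19 mm tall; origin under its centre (bystander, leave where it is)
- mug: a white mug, 80 mm across, 90 mm tall; origin under its centre (bystander, leave where it is)
- meter: a grey hand-held meter lying flat, 160 x 80 x 34 mm; origin under its centre (bystander, leave where it is)
- parts_tray: a small open white parts tray, 110 x 80 x 30 mm; origin under its centre (bystander, leave where it is)
- jar: a small jar, 48 mm across, 60 mm tall; origin under its centre (bystander, leave where it is)
- short_bar: the SHORT sensor bar on its own stand, like the long bar but 110 mm long; not wanted. Origin under its centre (bystander, leave where it is)
Not all that is in view belongs to the job. What is shaped like the long_stand but pink is not meant.

How it is judged:
By the outcome, as a careful person would: the job done as asked, in the order asked, and still so for the second after the job is handed in, while the arm keeps its last pose, push and grip.
It also fails if it takes over 61 s, if anything falls off the work surface, if the arm or the gripper's body presses on something with over 40 N, if the wrist force passes 120 N, or if a joint passes its speed limit or range.

## Robot

A 6-joint arm with a two-finger parallel gripper is mounted at the origin on the work surface. World frame = base frame: x ahead of the robot, y to its left, z up, the work surface at z = 0. Lengths are in mm, angles in rad, forces in N, time in s.
With the tool pointing down it reaches from about 350 to 800 mm from the base axis. Payload 7.3 kg.
Tool frame: the origin (TCP) lies on the centre line of the jaws, within the pads' length; the fingertips stand 8 mm ahead of it and the grasp point (between the pads) lies 11 mm behind it; y points along the fingers, z is the direction in which the jaws open and shut, and the axes are right-handed (so a half turn about y gives the same grasp; the last joint's range is limited). The gripper opens to 85 mm and grips with 20 to 120 N. Pads are 22 mm wide; open, the fingers measure 114 mm over their backs; the gripper's body (76 mm by 85 mm) begins 54 mm behind the grasp point. The pads swing forward as they close: fully open they stand 13 mm farther back than shut.
Start: joints at [-1.481, 0.342, 1.524, -0, 1.275, -0.146], TCP at [122.672, -510.485, 239.322] pointing down, gripper open.
Joint ranges: [-2.53, 2.53], [-0.77, 2.02], [0.04, 2.7], [-1, 4.14], [0.28, 2.66], [-3.11, 3.11]. Speed limits (rad/s): [2.57, 2.57, 3.14, 3.14, 3.14, 3.14].

## Interface

Orientations are given as a unit quaternion [x, y, z, w].
In Python, from station import env, viewer gives the robot as it stands.
- The arm moves only by the tool servo_tool, never from a script. Its argument "steps" is text: rows parted by semicolons, each of 5 numbers parted by spaces: the gripper's target within -1 to 1 (fully open at 1, half-way at 0, shut at -1), then the shift along the tool's x, y, z in cm, then the turn about the tool's y in rad. A call has 1 to 20 rows; each row shifts and turns the commanded pose from where the row before left it, along the tool's axes as they then stand; what a row does not reach is not made up. A row lasts 1/12 s, in which the tool goes at most 41.7 mm and 7.16 degrees, less where a joint would pass 70% of its speed; a pose out of reach is approached as far as the arm can. A call with a gripper value outside its range is refused whole. The fingers move at their own pace and stop on an object; "force" is the grip in N (left out, the last holds). Time passes only in rows, so rows that do not move let the fingers close. It gives the time, the measured TCP pose, the force and the opening at its end, in the units of the state.
- env.get_state(): the state, without advancing time (a new reading comes with each control period).
- viewer.snapshot(name): name is "scene" or "top" or "wrist"; returns the picture (400x640x3 uint8, red, green, blue); there is no depth.
- viewer.camera_model(name): a dict with "fx", "fy", "cx", "cy" (pixels), "R" (3x3) and "t" (3): a world point X has camera coordinates R X + t. Camera axes: x right, y down, z forward; pixel columns grow to the right and rows downward; lengths in mm; the calibration is good to about 2 mm. A picture is of the moment at which its call begins: read the wrist's pose just before it. camera_model takes no time and is no camera call; for the wrist camera it gives the pose at the moment of the call.
- env.job_done(): hands the job in, once; it reports no verdict.
The state is a dict: "clock": time; "q": joint angles; "qd": joint speeds; "effort": joint torques, N m; "tcp_pos": TCP position; "tcp_rot": TCP orientation; "contact_force": force on the tool from outside, world axes, zero at the start; "wrist_torque": the same for the moment, N m; "opening": opening from 0.0 (shut) to 1.0 (fully open).
Only numpy, scipy, OpenCV 4.12 (cv2) and the standard library are available. Lean on these libraries where they do the work, as an engineer would, in place of code of your own. Each camera call takes 0.05 s, during which the arm holds its last target.

## Working session

There is one attempt and no reset: what is moved stays moved. The work goes in short steps, Python scripts to look and compute and a tool call to move; the robot and the scene stay as the last step left them, time stands still between calls to the robot, and variables do not carry over. Pictures are saved under pics/ and viewed, and the job is handed in when it is done.

Besides the shell and the picture viewer there is one more tool, called by a JSON object that holds its "api" and its "payload", one argument or row to a line. servo_tool: Moves the arm, as the interface text tells. Its arguments: {"type":"object","properties":{"steps":{"type":"string"},"force":{"type":"number"}},"required":["steps"]}

```bash
mkdir -p pics; ls; cat > h.py <<'E'
import numpy as np,cv2
from station import env,viewer
def snap(n,f):
    im=viewer.snapshot(n); cv2.imwrite('pics/'+f,cv2.cvtColor(np.asarray(im),cv2.COLOR_RGB2BGR)); return im
def cam(n):
    c=viewer.camera_model(n); return c,np.array(c['R']),np.array(c['t'])
def ray(n,u,v,z,m=None):
    c,R,t=m or cam(n)
    o=-R.T@t; d=R.T@np.array([(u-c['cx'])/c['fx'],(v-c['cy'])/c['fy'],1]); return o+d*(z-o[2])/d[2]
def proj(n,X,m=None):
    c,R,t=m or cam(n); p=R@np.array(X)+t; return c['fx']*p[0]/p[2]+c['cx'],c['fy']*p[1]/p[2]+c['cy']
E
python3 - <<'E'
from h import *
np.set_printoptions(precision=4,suppress=True)
s=env.get_state();print(s['clock'],s['tcp_pos'],s['tcp_rot'],s['opening'])
from scipy.spatial.transform import Rotation as R
print(R.from_quat(s['tcp_rot']).as_matrix())
for n in ('scene','top','wrist'):
    snap(n,n+'0.png'); c,R_,t=cam(n); print(n,c['fx'],-R_.T@t,R_[2])
E
```

```text
pics
0.0 [ 122.6404 -510.057   238.6172] [-0.0832  0.7028 -0.7016  0.0832] 1.0031868316165753
[[-0.9723 -0.0001  0.2336]
 [-0.2336  0.0016 -0.9723]
 [-0.0002 -1.     -0.0016]]
scene 376.8987381797027 [1332.3987  334.8168  689.8453] [-0.7701 -0.3263 -0.5481]
top 388.58703318397215 [ 326.4304  -25.9036 1111.9866] [ 0.1842  0.032  -0.9824]
wrist 357.2394030754993 [ 195.4955 -493.1537  373.9121] [-0.2894 -0.0689 -0.9547]
```

View pics/scene0.png

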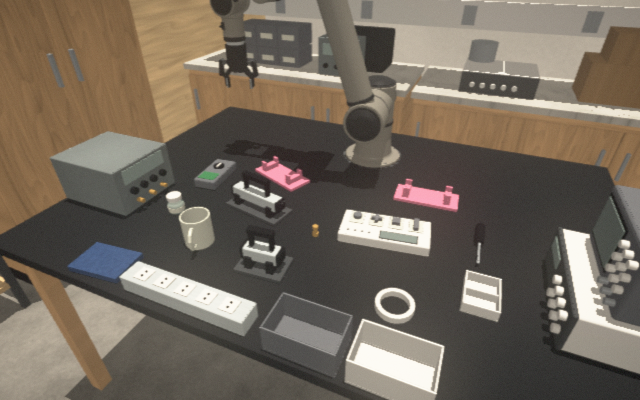

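View pics/top0.png

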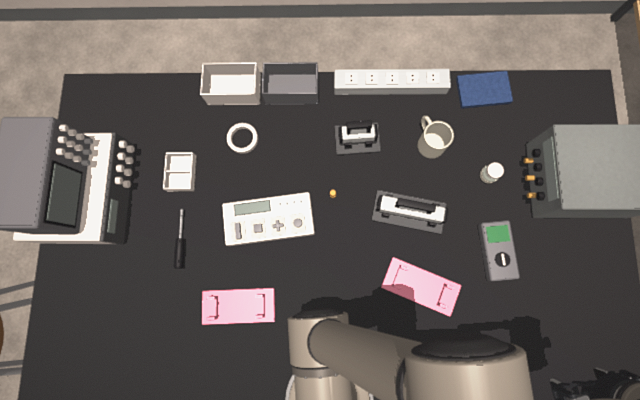

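View pics/wrist0.png

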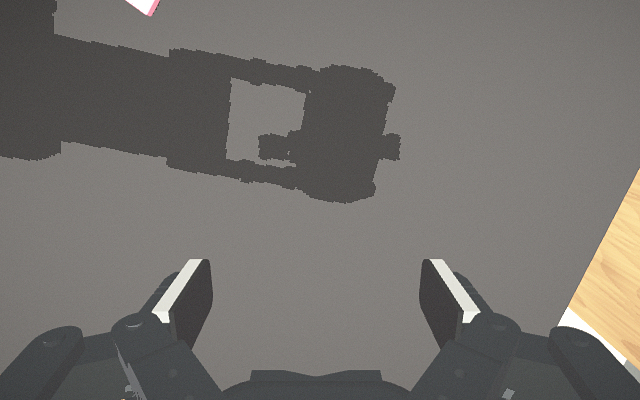

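The top view (up = +x, left = +y) shows these candidates:
- **Long bar:** at (410,210).
- **Not wanted:** the short bar at (358,135) and the pink stands at (422,287) and (238,306).
- **Keypad:** at (268,218), with its keys left to right bar (239,230), square (258,228), plus (278,225) and round (297,223).

Next I'll take a close crop and measure.

```bash
python3 - <<'E'
from h import *
im=cv2.imread('pics/top0.png')
a=cv2.resize(im[185:250,215:320],None,fx=7,fy=7,interpolation=cv2.INTER_CUBIC)
b=cv2.resize(im[180:240,365:455],None,fx=7,fy=7,interpolation=cv2.INTER_CUBIC)
cv2.imwrite('pics/ck.png',a);cv2.imwrite('pics/cb.png',b)
g=cv2.cvtColor(im,cv2.COLOR_BGR2GRAY)
m=np.zeros_like(g);m[185:250,215:320]=(g[185:250,215:320]>150)*255
cs,_=cv2.findContours(m,0,2);c=max(cs,key=cv2.contourArea)
r=cv2.minAreaRect(cv2.convexHull(c));print(r)
P=[ray('top',*p,32)[:2] for p in cv2.boxPoints(r)];print(np.round(P,1),np.mean(P,0),[np.linalg.norm(P[i]-P[i-1]) for i in range(4)])
E
```

```text
((267.0196838378906, 218.39736938476562), (42.55671310424805, 89.80524444580078), 82.40535736083984)
[[524.9 315. ]
 [560.1  61.2]
 [439.8  43.3]
 [405.1 291.9]] [482.47843078 177.84413789] [np.float64(121.97497224686528), np.float64(256.2376329789924), np.float64(121.63522159873123), np.float64(250.96563876911594)]
```

View pics/ck.png

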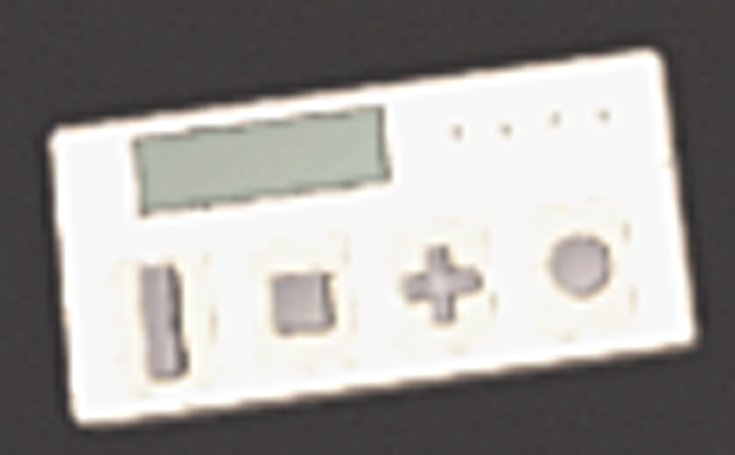

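View pics/cb.png

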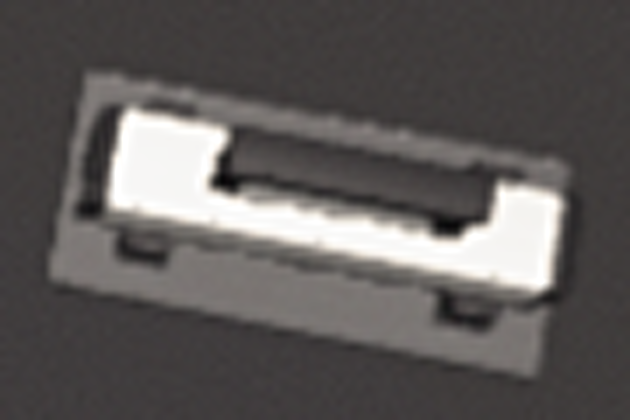

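The crops confirm the keys (bar, square, plus, round from left to right) and the long bar on its dark stand. Its black grip runs from about (397,199) to (435,210) in top0. I'll measure these points now.

```bash
python3 - <<'E'
from h import *
f=lambda u,v,ox,oy:((u+.5)/7-.5+ox,(v+.5)/7-.5+oy)
K={}
for n,(u,v) in dict(bar=(164,321),square=(302,303),plus=(443,284),round=(580,266)).items():
    K[n]=ray('top',*f(u,v,215,185),46);print(n,K[n].round(1))
k=list(K.values());print([np.linalg.norm(k[i+1]-k[i]) for i in range(3)],'axis', (k[0]-k[3])/np.linalg.norm(k[0]-k[3]))
B=[ray('top',*f(u,v,365,180),66)[:2] for u,v in ((120,107),(562,183),(548,298),(104,212))]
print('box',np.round(B,1),np.mean(B,0),np.linalg.norm(B[0]-B[1]),np.linalg.norm(B[1]-B[2]))
S=[ray('top',*f(u,v,365,180),6)[:2] for u,v in ((88,72),(568,160),(540,378),(50,280))]
print('stand',np.round(S,1),np.mean(S,0),np.linalg.norm(S[0]-S[1]),np.linalg.norm(S[1]-S[2]))
H=[ray('top',*f(u,v,365,180),122)[:2] for u,v in ((232,128),(497,180),(490,215),(225,162))]
print('handle',np.round(H,1),np.mean(H,0),np.linalg.norm(H[0]-H[1]),np.linalg.norm(H[1]-H[2]))
for X in (B,S,H):
    d=(X[0]+X[3]-X[1]-X[2]);print('yaw of y axis',np.arctan2(-d[0],d[1]))
s=env.get_state();print(s['clock'])
E
```

```text
bar [445.8 254.7  46. ]
square [453.3 200.   46. ]
plus [461.1 144.1  46. ]
round [468.6  89.8  46. ]
[np.float64(55.23325495213188), np.float64(56.41947631091653), np.float64(54.76359405552407)] axis [-0.13683715  0.99059356  0.        ]
box [[ 543.5 -142. ]
 [ 513.9 -311.9]
 [ 469.  -304.5]
 [ 501.8 -135.1]] [ 507.02967863 -223.34977818] 172.46558347302636 45.50430270086034
stand [[ 570.7 -135.7]
 [ 534.2 -331.2]
 [ 444.6 -315.8]
 [ 483.6 -118.9]] [ 508.2639103  -225.37053754] 198.87921724790817 90.96713600832219
handle [[ 524.  -176.8]
 [ 504.9 -273. ]
 [ 491.9 -269.9]
 [ 511.3 -173.9]] [ 508.00429248 -223.41145145] 98.08523099338865 13.381330936573804
yaw of y axis -0.1819492899008349
yaw of y axis -0.19015029185895033
yaw of y axis -0.19809243465338522
0.15
```

{"api": "servo_tool", "payload": {
  "steps": "1 -2.76 0 -1.18 0;1 -2.76 0 -1.18 0;1 -2.76 0 -1.18 0;1 -2.76 0 -1.18 0;1 -2.76 0 -1.18 0;1 -2.76 0 -1.18 0;1 -2.76 0 -1.18 0;1 -2.76 0 -1.18 0;1 -2.76 0 -1.18 0;1 -2.76 0 -1.18 0;1 -2.76 0 -1.18 0;1 -2.76 0 -1.18 0;1 -2.76 0 -1.18 0;1 -2.76 0 -1.18 0;1 -2.76 0 -1.18 0;1 -2.76 0 -1.18 0;1 0 0 0 -0.1;1 0 0 0 -0.1;1 0 0 0 -0.1;1 0 0 0 -0.1"
}}

```text
clock: 1.82
tcp_pos: [508.0, -223.3, 238.8]
tcp_rot: [-0.223, 0.671, -0.671, 0.223]
contact_force: [0.1, -0.3, -0.9]
opening: 0.999
```

{"api": "servo_tool", "payload": {
  "steps": "1 0 0 0 -0.1;1 0 0 0 -0.1;1 0 0 0 -0.1;1 0 0 0 -0.1;1 0 0 0 -0.1;1 0 0 0 -0.1;1 0 0 0 -0.1;1 0 0 0 -0.045;1 0 0 0 0;1 0 0 0 0"
}}

```text
clock: 2.65
tcp_pos: [507.8, -223.7, 239.0]
tcp_rot: [-0.45, 0.546, -0.545, 0.45]
contact_force: [0.5, -0.3, -0.0]
opening: 0.999
```

```bash
cat >> h.py <<'E'
from scipy.spatial.transform import Rotation
np.set_printoptions(precision=3,suppress=True)
def st():
    s=env.get_state(); R=Rotation.from_quat(s['tcp_rot']).as_matrix(); print(s['clock'],np.array(s['tcp_pos']),'x',R[:,0],'y',R[:,1],'z',R[:,2],'q',np.array(s['q']),'F',np.array(s['contact_force']),s['opening']); return s,R
def go(X):
    s,R=st(); print('shift cm',R.T@(np.array(X)-s['tcp_pos'])/10)
E
python3 - <<'E'
from h import *
st(); m=cam('wrist'); snap('wrist','w1.png')
print(proj('wrist',[508,-224.5,122],m),proj('wrist',[508+9.4,-224.5+49,122],m),proj('wrist',[508-9.4,-224.5-49,122],m))
E
```

```text
2.65 [ 507.819 -223.694  239.04 ] x [-0.191 -0.982 -0.   ] y [-0.001  0.    -1.   ] z [ 0.982 -0.191 -0.001] q [-0.553  0.397  1.441 -0.     1.304 -0.361] F [ 0.502 -0.297 -0.02 ] 0.9989678187359389
(np.float64(317.25929122396593), np.float64(192.11877640017798)) (np.float64(317.21703039892975), np.float64(123.4248685587779)) (np.float64(317.29704388628244), np.float64(253.48477916341767))
```

View pics/w1.png

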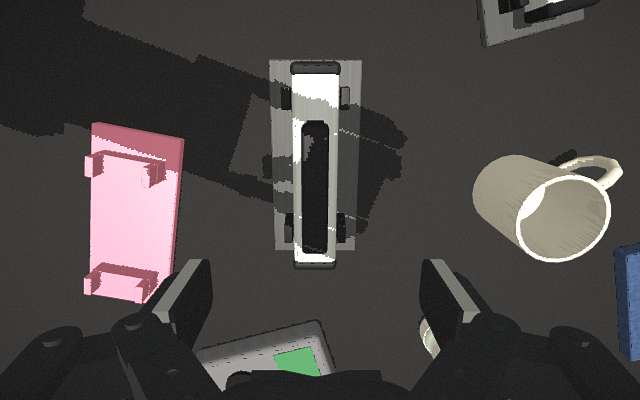

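The wrist view shows the long bar's grip at cols 301–329, rows 121–253, centre (315,187). It is upright in the image, so the jaws are aligned, and it sits within 2 px of the predicted point. Next are the keys, with the gripper shut.

{"api": "servo_tool", "payload": {
  "steps": "-1 -2.5 0.7 -0.82 0;-1 -2.5 0.7 -0.82 0;-1 -2.5 0.7 -0.82 0;-1 -2.5 0.7 -0.82 0;-1 -2.5 0.7 -0.82 0;-1 -2.5 0.7 -0.82 0;-1 -2.5 0.7 -0.82 0;-1 -2.5 0.7 -0.82 0;-1 -2.5 0.7 -0.82 0;-1 -2.5 0.7 -0.82 0;-1 -2.5 0.7 -0.82 0;-1 -2.5 0.7 -0.82 0;-1 0 0 0 0;-1 0 0 0 0;-1 0 0 0 0",
  "force": 40
}}

```text
clock: 3.95
tcp_pos: [468.3, 89.1, 155.5]
tcp_rot: [0.45, -0.545, 0.545, -0.45]
contact_force: [0.9, -0.8, 0.1]
opening: -0.001
```

```bash
python3 - <<'E'
from h import *
go([468.6,89.8,62]); m=cam('wrist'); snap('wrist','w2.png')
for X in ([468.6,89.8,46],[461.1,144.1,46],[453.3,200,46],[445.8,254.7,46]): print(proj('wrist',X,m))
E
```

```text
3.95 [468.252  89.103 155.468] x [-0.189 -0.982  0.   ] y [ 0. -0. -1.] z [ 0.982 -0.189  0.001] q [ 0.027  0.345  1.776 -0.001  1.02   0.218] F [ 0.889 -0.781  0.085] -0.0012323501178426817
shift cm [-0.078  9.347  0.016]
(np.float64(316.9902442646192), np.float64(193.06386481560904))
(np.float64(290.8699749892061), np.float64(119.19332383580007))
(np.float64(260.0967971613077), np.float64(32.536275522334904))
(np.float64(225.66322709287397), np.float64(-65.09707988617345))
```

View pics/w2.png

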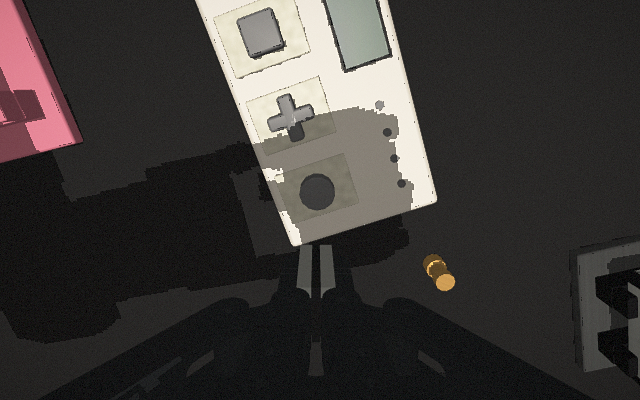

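The wrist view puts the round key at (317,192), the plus at (290,117) and the square at (261,32), all within 2 px of prediction. I'll press the round key.

{"api": "servo_tool", "payload": {
  "steps": "-1 -0.08 2.5 0 0;-1 0 2.5 0 0;-1 0 2.5 0 0;-1 0 1.8 0 0;-1 0 0.2 0 0;-1 0 0 0 0;-1 0 0 0 0"
}}

```text
clock: 4.58
tcp_pos: [469.1, 89.6, 61.2]
tcp_rot: [0.45, -0.545, 0.546, -0.45]
contact_force: [-0.4, -0.3, -0.0]
opening: 0.004
```

{"api": "servo_tool", "payload": {
  "steps": "-1 0 0.2 0 0;-1 0 0.2 0 0;-1 0 0.1 0 0;-1 0 0.1 0 0;-1 0 0 0 0;-1 0 0 0 0"
}}

```text
clock: 5.08
tcp_pos: [468.1, 90.3, 54.4]
tcp_rot: [0.45, -0.545, 0.545, -0.45]
contact_force: [-0.2, 0.2, 0.3]
opening: 0.001
```

{"api": "servo_tool", "payload": {
  "steps": "-1 0 0.1 0 0;-1 0 0.1 0 0;-1 0 0.1 0 0;-1 0 0 0 0;-1 0 0 0 0"
}}

```text
clock: 5.5
tcp_pos: [468.2, 90.3, 51.3]
tcp_rot: [0.45, -0.545, 0.545, -0.45]
contact_force: [0.4, -0.1, 2.5]
opening: 0.0
```

```bash
python3 - <<'E'
from h import *
st()
E
```

```text
5.5 [468.236  90.265  51.332] x [-0.189 -0.982  0.   ] y [ 0. -0. -1.] z [ 0.982 -0.189  0.   ] q [ 0.03   0.506  1.884 -0.     0.752  0.22 ] F [ 0.404 -0.082  2.461] 0.00046548372025339744
```

{"api": "servo_tool", "payload": {
  "steps": "-1 0 0.1 0 0;-1 0 0.1 0 0;-1 0 0.05 0 0;-1 0 0 0 0;-1 0 0 0 0"
}}

```text
clock: 5.92
tcp_pos: [468.3, 90.3, 49.0]
tcp_rot: [0.45, -0.545, 0.545, -0.45]
contact_force: [-1.3, 0.7, 5.7]
opening: -0.003
```

{"api": "servo_tool", "payload": {
  "steps": "-1 0 0.05 0 0;-1 0 0 0 0;-1 0 0 0 0"
}}

```text
clock: 6.17
tcp_pos: [468.3, 90.3, 48.9]
tcp_rot: [0.45, -0.545, 0.545, -0.45]
contact_force: [-2.5, -0.4, 10.6]
opening: -0.001
```

{"api": "servo_tool", "payload": {
  "steps": "-1 0 -0.5 0 0;-1 0 -1.5 0 0;-1 0 -2.5 0 0;-1 0 0 0 0;-1 0 0 0 0"
}}

```text
clock: 6.58
tcp_pos: [468.7, 90.2, 94.1]
tcp_rot: [0.45, -0.545, 0.546, -0.451]
contact_force: [0.1, 0.4, -0.5]
opening: -0.004
```

```bash
python3 - <<'E'
from h import *
go([453.3,200,60])
E
```

```text
6.5833 [468.747  90.179  94.083] x [-0.189 -0.982 -0.   ] y [ 0.002 -0.    -1.   ] z [ 0.982 -0.189  0.002] q [ 0.029  0.434  1.846 -0.     0.859  0.22 ] F [ 0.126  0.365 -0.524] -0.004473940866579057
shift cm [-10.492   3.403  -3.599]
```

The round key bottomed out at 10.6 N and the fingers are clear again. Next is the square key.

{"api": "servo_tool", "payload": {
  "steps": "-1 -2.1 0 -0.72 0;-1 -2.1 0 -0.72 0;-1 -2.1 0 -0.72 0;-1 -2.1 0 -0.72 0;-1 -2.1 0 -0.72 0;-1 0 0 0 0;-1 0 1.5 0 0;-1 0 1.5 0 0;-1 0 0.5 0 0;-1 0 0 0 0;-1 0 0 0 0"
}}

```text
clock: 7.5
tcp_pos: [452.4, 199.6, 57.9]
tcp_rot: [-0.451, 0.545, -0.545, 0.45]
contact_force: [0.7, -0.3, 0.7]
opening: 0.003
```

{"api": "servo_tool", "payload": {
  "steps": "-1 0 0.2 0 0;-1 0 0.2 0 0;-1 0 0.2 0 0;-1 0 0.1 0 0;-1 0 0.1 0 0;-1 0 0.1 0 0;-1 0 0 0 0;-1 0 0 0 0"
}}

```text
clock: 8.17
tcp_pos: [453.1, 200.1, 49.5]
tcp_rot: [0.45, -0.545, 0.545, -0.451]
contact_force: [1.4, -1.5, 3.7]
opening: 0.005
```

{"api": "servo_tool", "payload": {
  "steps": "-1 0 0.05 0 0;-1 0 0.05 0 0;-1 0 0 0 0;-1 0 0 0 0"
}}

```text
clock: 8.5
tcp_pos: [453.1, 200.1, 49.0]
tcp_rot: [0.45, -0.545, 0.545, -0.451]
contact_force: [0.8, -2.1, 8.9]
opening: -0.002
```

{"api": "servo_tool", "payload": {
  "steps": "-1 0 -0.5 0 0;-1 0 -1.5 0 0;-1 0 -2.5 0 0;-1 0 0 0 0;-1 0 0 0 0"
}}

```text
clock: 8.92
tcp_pos: [452.7, 200.4, 94.0]
tcp_rot: [0.45, -0.545, 0.545, -0.451]
contact_force: [-0.5, -0.1, -1.1]
opening: -0.003
```

```bash
python3 - <<'E'
from h import *
go([445.8,254.7,58])
E
```

```text
8.9167 [452.735 200.445  93.982] x [-0.189 -0.982 -0.001] y [ 0.001  0.001 -1.   ] z [ 0.982 -0.189  0.001] q [0.262 0.461 1.798 0.    0.882 0.451] F [-0.464 -0.06  -1.101] -0.002511914171359318
shift cm [-5.194  3.601 -1.709]
```

The square key bottomed out at 8.9 N. Next is the bar key.

{"api": "servo_tool", "payload": {
  "steps": "-1 -1.75 0 -0.57 0;-1 -1.75 0 -0.57 0;-1 -1.75 0 -0.57 0;-1 0 0 0 0;-1 0 1.5 0 0;-1 0 1.5 0 0;-1 0 0.5 0 0;-1 0 0 0 0;-1 0 0 0 0"
}}

```text
clock: 9.67
tcp_pos: [445.4, 254.5, 57.9]
tcp_rot: [-0.451, 0.545, -0.545, 0.45]
contact_force: [-0.8, 0.5, 0.0]
opening: 0.0
```

{"api": "servo_tool", "payload": {
  "steps": "-1 0 0.2 0 0;-1 0 0.2 0 0;-1 0 0.2 0 0;-1 0 0.1 0 0;-1 0 0.1 0 0;-1 0 0.1 0 0;-1 0 0 0 0;-1 0 0 0 0"
}}

```text
clock: 10.33
tcp_pos: [446.2, 255.0, 49.5]
tcp_rot: [0.45, -0.545, 0.545, -0.451]
contact_force: [1.3, -0.5, 3.1]
opening: 0.0
```

{"api": "servo_tool", "payload": {
  "steps": "-1 0 0.05 0 0;-1 0 0.05 0 0;-1 0 0 0 0;-1 0 0 0 0"
}}

```text
clock: 10.67
tcp_pos: [446.2, 255.0, 49.0]
tcp_rot: [0.45, -0.545, 0.545, -0.451]
contact_force: [0.8, -1.6, 8.2]
opening: -0.005
```

The bar key bottomed out at 8.2 N. I'll rise, check the keys, and return over the long bar with the gripper open.

{"api": "servo_tool", "payload": {
  "steps": "-1 0 -0.5 0 0;-1 0 -1.5 0 0;-1 0 -3 0 0;-1 0 -3 0 0;-1 0 -3 0 0;-1 0 -3 0 0;-1 0 -3 0 0;-1 0 -1.9 0 0;-1 0 0 0 0"
}}

```text
clock: 11.42
tcp_pos: [446.9, 255.7, 241.3]
tcp_rot: [0.448, -0.544, 0.546, -0.453]
contact_force: [-0.6, -0.1, -0.9]
opening: 0.001
```

{"api": "servo_tool", "payload": {
  "steps": "1 2.55 0 0.835 0;1 2.55 0 0.835 0;1 2.55 0 0.835 0;1 2.55 0 0.835 0;1 2.55 0 0.835 0;1 2.55 0 0.835 0;1 2.55 0 0.835 0;1 2.55 0 0.835 0;1 2.55 0 0.835 0;1 2.55 0 0.835 0;1 2.55 0 0.835 0;1 2.55 0 0.835 0;1 2.55 0 0.835 0;1 2.55 0 0.835 0;1 2.55 0 0.835 0;1 2.55 0 0.835 0;1 2.55 0 0.835 0;1 2.55 0 0.835 0;1 0 0 0 0;1 0 0 0 0"
}}

```text
clock: 13.08
tcp_pos: [505.9, -224.7, 235.5]
tcp_rot: [-0.45, 0.547, -0.544, 0.449]
contact_force: [1.3, 0.1, -1.3]
opening: 0.998
```

```bash
python3 - <<'E'
from h import *
go([507.2,-224.3,103]); m=cam('wrist'); im=np.asarray(snap('wrist','w3.png')).astype(int).max(2)
snap('top','t3.png')
a=cv2.imread('pics/t3.png');cv2.imwrite('pics/t3c.png',cv2.resize(a[185:250,215:320],None,fx=7,fy=7,interpolation=cv2.INTER_CUBIC))
print(proj('wrist',[507.2,-224.3,122],m))
for v in (140,160,180,200,220,240):
    d=np.where(im[v,292:338]<90)[0]+292; print(v,d.min(),d.max(),ray('wrist',(d.min()+d.max())/2,v,122,m))
E
```

```text
13.0833 [ 505.87  -224.744  235.542] x [-0.191 -0.982 -0.001] y [-0.003  0.002 -1.   ] z [ 0.982 -0.191 -0.003] q [-0.557  0.399  1.448  0.     1.298 -0.365] F [ 1.268  0.131 -1.287] 0.9983338713516979
shift cm [-0.049 13.254  0.163]
(np.float64(318.9156648323564), np.float64(191.7756908018184))
140 304 331 [ 513.304 -187.209  122.   ]
160 292 331 [ 506.464 -200.273  122.   ]
180 292 330 [ 503.273 -214.538  122.   ]
200 292 330 [ 500.33  -229.369  122.   ]
220 292 330 [ 497.283 -244.726  122.   ]
240 292 329 [ 493.754 -260.566  122.   ]
```

View pics/w3.png

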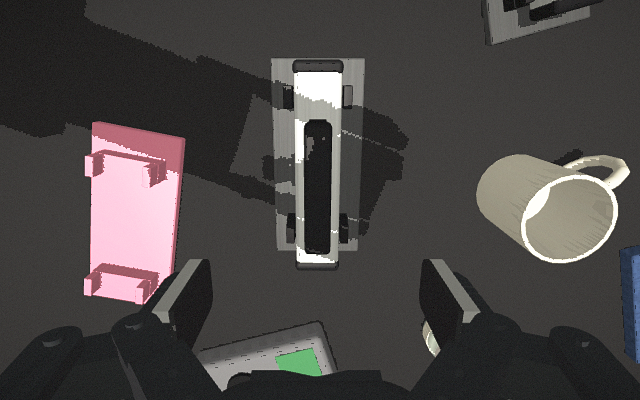

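View pics/t3c.png

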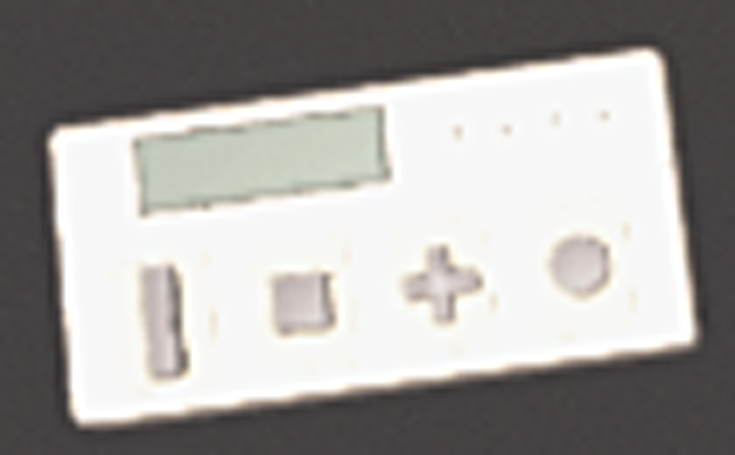

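The keys all look up, unchanged from before. The grip is at cols 303–331 with its centre at (317.5,187), about 0.5–1 mm from the jaw centre. I'll descend.

{"api": "servo_tool", "payload": {
  "steps": "1 -0.05 2 0.07 0;1 0 2 0 0;1 0 2 0 0;1 0 2 0 0;1 0 1.5 0 0;1 0 1.5 0 0;1 0 1 0 0;1 0 0.7 0 0;1 0 0.5 0 0;1 0 0 0 0;1 0 0 0 0;1 0 0 0 0"
}}

```text
clock: 14.18
tcp_pos: [507.9, -224.0, 106.1]
tcp_rot: [0.45, -0.545, 0.546, -0.45]
contact_force: [-0.5, 0.8, -0.6]
opening: 1.005
```

```bash
python3 - <<'E'
from h import *
go([506.5,-224.3,103]); snap('wrist','w4.png')
E
```

```text
14.1833 [ 507.852 -224.042  106.062] x [-0.189 -0.982  0.001] y [ 0.001 -0.001 -1.   ] z [ 0.982 -0.189  0.001] q [-0.554  0.534  1.618 -0.     0.989 -0.364] F [-0.465  0.802 -0.585] 1.0052032275430205
shift cm [ 0.051  0.306 -0.128]
```

View pics/w4.png

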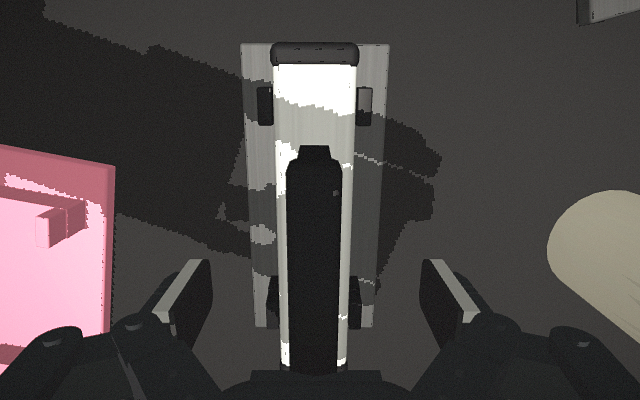

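The handle sits between the jaws with its centre at col ~313, against 316 for the jaws, so I'm off by about 1.2 mm. I'll correct that, lower 3 mm and close.

{"api": "servo_tool", "payload": {
  "steps": "1 0.05 0.3 -0.12 0;1 0 0 0 0;1 0 0 0 0;-1 0 0 0 0;-1 0 0 0 0;-1 0 0 0 0;-1 0 0 0 0;-1 0 0 0 0;-1 0 0 0 0;-1 0 0 0 0;-1 0 0 0 0;-1 0 0 0 0;-1 0 0 0 0",
  "force": 60
}}

```text
clock: 15.32
tcp_pos: [506.4, -224.2, 102.5]
tcp_rot: [0.45, -0.545, 0.545, -0.45]
contact_force: [1.9, -0.2, 1.0]
opening: 0.226
```

```bash
python3 - <<'E'
from h import *
s,_=st(); print(s['wrist_torque']); snap('wrist','w5.png')
E
```

```text
15.3167 [ 506.418 -224.208  102.454] x [-0.189 -0.982  0.   ] y [ 0.001 -0.    -1.   ] z [ 0.982 -0.189  0.001] q [-0.555  0.537  1.624  0.     0.98  -0.365] F [ 1.88  -0.157  0.96 ] 0.2255905236292033
[ 0.045 -0.224 -0.024]
```

View pics/w5.png

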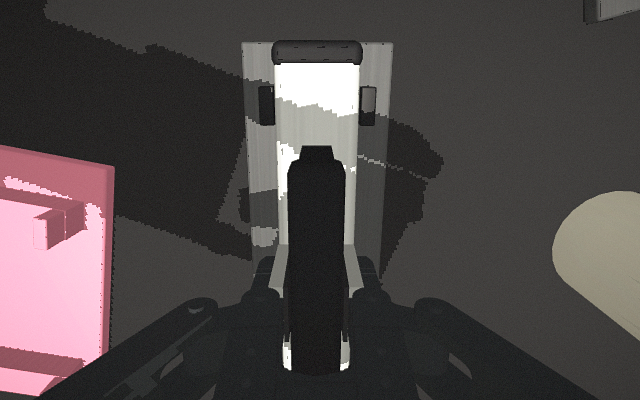

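The opening is 0.226 (about 19–20 mm), so both pads are on the grip. I'll lift slowly out of the saddles first.

{"api": "servo_tool", "payload": {
  "steps": "-1 0 -0.2 0 0;-1 0 -0.3 0 0;-1 0 -0.5 0 0;-1 0 -0.5 0 0;-1 0 -0.5 0 0;-1 0 0 0 0;-1 0 0 0 0"
}}

```text
clock: 15.95
tcp_pos: [506.3, -224.2, 122.8]
tcp_rot: [0.45, -0.545, 0.546, -0.45]
contact_force: [0.6, -0.1, -3.8]
opening: 0.221
```

```bash
python3 - <<'E'
from h import *
s,_=st(); print(s['wrist_torque'])
E
```

```text
15.95 [ 506.325 -224.214  122.772] x [-0.189 -0.982  0.   ] y [ 0.001 -0.001 -1.   ] z [ 0.982 -0.189  0.001] q [-0.555  0.511  1.604 -0.     1.026 -0.365] F [ 0.599 -0.068 -3.847] 0.22112984690946336
[-0.02   0.046 -0.024]
```

It carries 3.8 N (about 0.39 kg), there's hardly any moment, and the pose is level. I'll lift the rest.

{"api": "servo_tool", "payload": {
  "steps": "-1 0 -0.7 0 0;-1 0 -1 0 0;-1 0 -1.2 0 0;-1 0 -1.2 0 0;-1 0 -1.2 0 0;-1 0 -1.2 0 0;-1 0 -1.2 0 0;-1 0 -1.2 0 0;-1 0 -1.2 0 0;-1 0 -1.2 0 0;-1 0 -1 0 0;-1 0 -0.5 0 0;-1 0 -0.2 0 0;-1 0 0 0 0;-1 0 0 0 0;-1 0 0 0 0;-1 0 0 0 0;-1 0 0 0 0;-1 0 0 0 0"
}}

```text
clock: 17.53
tcp_pos: [506.1, -224.1, 252.0]
tcp_rot: [-0.45, 0.545, -0.545, 0.45]
contact_force: [-0.8, -0.6, -4.3]
opening: 0.223
```

```bash
python3 - <<'E'
from h import *
s,_=st(); print(s['wrist_torque'],s['qd']); snap('wrist','w6.png');snap('scene','s6.png')
a=cv2.imread('pics/s6.png');cv2.imwrite('pics/s6c.png',cv2.resize(a[60:300,140:440],None,fx=2.5,fy=2.5,interpolation=cv2.INTER_CUBIC)); snap('top','t6.png')
E
```

```text
17.5333 [ 506.069 -224.056  251.965] x [-0.189 -0.982 -0.   ] y [-0.001  0.    -1.   ] z [ 0.982 -0.189 -0.001] q [-0.555  0.385  1.423 -0.     1.334 -0.365] F [-0.798 -0.587 -4.263] 0.22265178240174283
[ 0.011 -0.015  0.024] [ 0.001 -0.001 -0.003 -0.001 -0.001 -0.   ]
```

View pics/w6.png

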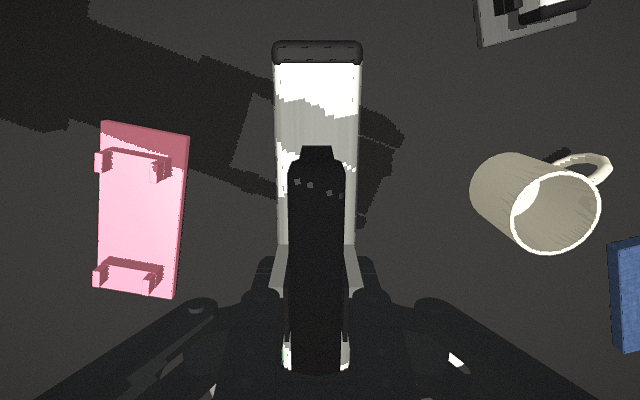

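View pics/s6c.png

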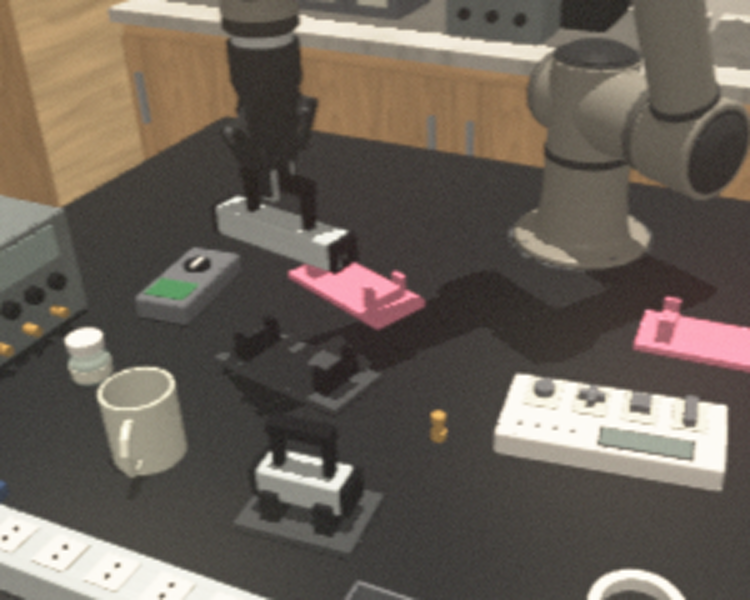

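View pics/t6.png

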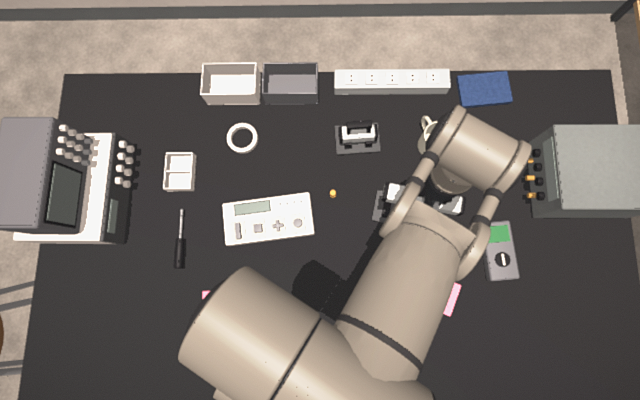

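The bar has been lifted 149.5 mm and hangs level above its empty stand. In the wrist image its end cap and handle are exactly where they were when I gripped it (cap at rows 40–65), so it neither slipped nor tipped. In the views the other things stand where they were. I'll hand the job in.

```bash
python3 - <<'E'
from h import *
print(env.job_done()); st()
E
```

```text
the job is handed in; nothing more can be done
None
the job is handed in; nothing more can be done
```

I pressed the round, square and bar keys in that order. I then lifted the long sensor bar about 15 cm off its stand and handed the job in while holding it there, at about 17.7 s of the 61 s allowed.

- **Keys:** each one was pressed until it bottomed out, at 10.6 N (round), 8.9 N (square) and 8.2 N (bar), and released before the next. The top view showed all four keys up afterwards. The plus key was not touched.
- **Long bar:** gripped by its handle at 60 N and raised 149.5 mm. The tool axis was vertical to within about 0.001 rad, the joints were still, and the load read about 4 N with almost no moment. The wrist view showed no slip or tilt.
- **Everything else:** the other items in view stood where they were. The arm hid part of the last top view (the mug and one pink stand), but both showed in place in the scene view.
- **Disagreements:** measured positions differed by up to about 1.2 mm sideways between views. I corrected for that before closing the gripper, and no check failed.

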